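# Close the battery bay of a hardness-test readout unit

## Robot

A 6-joint arm with a two-finger parallel gripper is mounted at the origin on the work surface. World frame = base frame: x ahead of the robot, y to its left, z up, the work surface at z = 0. Lengths are in m, angles in rad, forces in N, time in s.
With the tool pointing down it reaches from about 0.35 to 0.85 m from the base axis. Payload 8.1 kg.
Tool frame: the origin (TCP) lies on the mounting face of the last link; the fingertips stand 186 mm ahead of it and the grasp point (between the pads) lies 167 mm ahead of it; z points along the fingers, y is the line along which they close (so a half turn about z gives the same grasp; the last joint's range is limited). The gripper opens to 93 mm and grips with 3 to 60 N. Pads are 15 mm wide; open, the fingers measure 128 mm over their backs; the gripper's body (75 mm by 188 mm) begins 65 mm behind the grasp point.
Start: joints at [-1.413, 0.13, 1.488, -0, 1.523, -0.085], TCP at [0.144, -0.582, 0.405] pointing down, gripper open.
Joint ranges: [-2.96, 2.96], [-0.89, 2.26], [0.02, 2.5], [-1.34, 4.48], [0, 2.73], [-2.66, 2.66]. Speed limits (rad/s): [2.39, 2.39, 2.79, 3.14, 3.14, 3.14].

## Interface

Orientations are given as a rotation vector (axis times angle).
In Python, from plant import read_state, read_camera, camera_params, close_job gives the robot as it stands. The module is installed in compiled form; this text tells all that it offers.
- The arm moves only by the tool servo_tool, never from a script. Its argument "increments" is a list of rows, each an object with "slide": the shift along the tool's x, y, z in mm, a list of three; "dr": the turn, a rotation vector about the tool's x, y, z in rad, a list of three; "jaw": the closure, from 0 (fully open) to 1 (shut). In form: [{"slide": [x, y, z], "dr": [ax, ay, az], "jaw": jaw}, ...]. A call has 1 to 20 rows; each row is the pose to reach, as a shift and turn from the pose commanded when the call began, along the tool's axes at that moment; what a row does not reach only later rows make up. A row lasts 1/10 s, in which the tool goes at most 50 mm and 8.59 degrees, less where a joint would pass 70% of its speed; a pose out of reach is approached as far as the arm can. A call with a gripper value outside its range is refused whole. The fingers move at their own pace and stop on an object; "force" is the grip in N (left out, the last holds). Time passes only in rows, so rows that repeat a pose let the fingers close. It gives the time, the measured TCP pose, the force, the opening and the grip force at its end, in the units of the state.
- read_state(): the state, without advancing time (a new reading comes with each control period).
- read_camera(name): name is "side" or "top" or "wrist"; returns (picture, depth): 400x640x3 uint8, red, green, blue; 400x640 float32, m along the optical axis (not along the pixel's ray), 0 where there is no reading.
- camera_params(name): a dict with "fx", "fy", "cx", "cy" (pixels), "rvec" (rotation vector, rad) and "tvec" (3), from world to camera coordinates, as OpenCV has them. Camera axes: x right, y down, z forward; pixel columns grow to the right and rows downward; lengths in m; the calibration is good to about 2 mm. A picture is of the moment at which its call begins: read the wrist's pose just before it. camera_params takes no time and is no camera call; for the wrist camera it gives the pose at the moment of the call.
- close_job(): hands the job in; it is judged then, once.
The state is a dict: "t": time; "q": joint angles; "dq": joint speeds; "joint_torque": joint torques, N m; "tool_pos": TCP position; "orientation": TCP orientation; "force": force on the tool from outside, world axes, zero at the start; "wrist_torque": the same for the moment, N m; "opening": finger opening in m; "gripper_force": force on a finger pad.
Only numpy, scipy, OpenCV 4.12 (cv2) and the standard library are available. Lean on these libraries where they do the work, as an engineer would, in place of code of your own. Each camera call takes 0.05 s, during which the arm holds its last target. There are 200 camera calls.

## Task

Put the loose cover back on the open battery bay of the readout unit: hook the lip at its front end under the ledge at the front of the bay, then pivot the cover down until the sprung clip at the back snaps over it and it lies flat, and let go. Feel your way in and never force it: the plastic stands a firm fingertip push, not a shove. Leave the other things on the bench where they are.

Things in the scene. Friction and masses are not known exactly. Their poses are not given: they have to be found in the camera images.
- stand: Fixed dark steel stand, plate 224 x 172 x 12 mm; in it the white readout unit 170 x 136 mm, bay open on top. Origin: centre of the plate's underside; x from the unit's front to its rear, z up. The unit is wedged fast, but sits up to 13 mm forward or back (x) and 4 mm up or down (z) of the nominal figures given here; this shift is not measured, so feel for it. Unit top nominally z 75.
- ledge (a point): Fixed to the stand: nominal middle of the lower free edge of the front ledge. The ledge runs the full width, is 5.5 mm thick upward from here, and reaches 13.5 mm forward (stand -x) from here to the bay's front wall, with an open cavity below it for the lip. The lip goes under it with the cover's rear end raised by about 0.2 to 0.45 rad. Axes as the stand.
- rails (a point): Fixed to the stand: nominal centre of the bay, at the height of its rail tops. The bay opening is 109 mm (x) by 87 mm (y), 7 mm deep to the rails: flat, along both long sides (|y| 36 to 43.5 mm), full length; the closed cover's plate rests on them. Between the rails it is open for 10 mm below the tops (cells lie lower). Axes as the stand.
- closed (a point): Fixed to the stand: where the cover's origin lies nominally when closed, cover x along stand x, z up. The closed cover has 1.5 mm of play either way in x and 2.5 mm in y. Axes as the stand.
- cover: Loose grey plastic cover, about 0.13 kg, lying right way up. Origin: centre of its underside; x from its front (lip) to its rear, z up out of its top. In mm: plate x -53 to 53, y -41 to 41, z 4 to 10; lip x -62 to -40, y -32 to 32, z 0 to 4; two runners below the plate (|y| 28 to 32, z 0 to 4). On top an upright finger rib to grip or press: x 9 to 21, y -25 to 25, z 10 to 34.
- lip_tip (a point): Middle of the front edge of the cover's lip: at (-62, 0, 2) mm in the cover's frame.
- latch (a joint): Sprung steel clip in the middle of the bay's rear edge, 30 mm wide. 0 = fully forward (rest); up to 0.010 m as it is pushed back. In the stand's frame its nose is at x 48.5 mm, its flat underside at z 75.5, 1.5 mm over the closed cover; its sloping front rises to z 90 at x 56. The cover's rear edge, pressed down, drives it back (4 to 12 N on the rib top) until it springs over the plate.
- test_block: Bystander: steel disc 64 mm across, 12 mm thick. Origin: centre of underside.
- bottle: Bystander: small brown bottle, 56 mm across, 150 mm tall. Origin: centre of underside.
- caliper: Bystander: steel caliper 150 mm long, lying flat. Origin: middle of its beam, underside.
- anvil: Bystander: dark steel mushroom-shaped test anvil, 60 mm across, 45 mm tall. Origin: centre of underside.
Mind the look-alikes: they are no part of the job. There is more than one size of the cover; the job needs the middle-sized.

How it is judged:
On the way:
1. the cover's lip has gone down into the front of the bay, its rear end still raised (z of lip_tip in the frame of stand between 0.044 and 0.0725 m and x of lip_tip in the frame of stand between -0.083 and -0.038 m and y of lip_tip in the frame of stand between -0.008 and 0.008 m and angle between the z axis of cover and the z axis of stand, either way round above 0.05 rad), for 0.1 s.
At the end, for the whole second after the job is handed in: The cover lies in the bay, flat (within 0.035 rad) and square (within 0.08 rad) to the stand, its origin within 15.5 mm (x), 4 mm (y) and 5.5 mm (z) of the nominal closed position (this includes the unit's shift), the clip sprung forward over it (joint latch below 2 mm), at rest and released (angle between the z axis of cover and the z axis of stand, either way round below 0.035 rad and angle between the x axis of cover and the x axis of stand, either way round below 0.08 rad and x of cover in the frame of stand between -0.0155 and 0.0155 m and y of cover in the frame of stand between -0.004 and 0.004 m and z of cover in the frame of stand between 0.0585 and 0.0695 m and value of joint latch below 0.002 m and linear speed of cover below 0.02 m/s); the robot touches nothing.
It fails at once if the cover was forced: more than 30 N between the cover and the unit or stand (contact force between cover and stand above 30 N).
It fails at once if the robot pushed the unit or stand itself with more than 30 N (contact force between any of the arm, the fingers and stand above 30 N).
It fails at once if a bystander was moved more than 20 mm (distance of any of test_block, bottle, caliper, anvil from where it was at the start of the episode above 0.02 m).
It also fails if it takes over 66 s, if anything falls off the work surface, if the arm or the gripper's body presses on something with over 40 N, if the wrist force passes 120 N, or if a joint passes its speed limit or range.

## Working session

There is one attempt and no reset: what is moved stays moved. The work goes in short steps, Python scripts to look and compute and a tool call to move; the robot and the scene stay as the last step left them, time stands still between calls to the robot, and variables do not carry over. Pictures are saved under pics/ and viewed, at most 10 in all, crops included, and the job is handed in when it is done.

Besides the shell and the picture viewer there is one more tool, called after "Emit:" as name([rows], argument=value, ...), one row to a line, values as JSON. servo_tool: Moves the arm, as the interface text tells. Its arguments: {"type":"object","properties":{"increments":{"type":"array"},"force":{"type":"number"}},"required":["increments"]}

```bash
mkdir -p pics; cat > h.py <<'E'
import numpy as np, cv2
from scipy.spatial.transform import Rotation as R
from plant import *
def grab(n):
    p=camera_params(n); im,d=read_camera(n)
    np.savez(f'{n}.npz',im=im,d=d,**{k:np.array(v) for k,v in p.items()})
    return im,d,p
def load(n):
    z=np.load(f'{n}.npz'); return z['im'],z['d'],z
def cloud(d,p):
    v,u=np.indices(d.shape); X=np.stack([(u-p['cx'])/p['fx']*d,(v-p['cy'])/p['fy']*d,d],-1)
    Rm=R.from_rotvec(np.array(p['rvec'])).as_matrix()
    return (X-np.array(p['tvec']))@Rm
E
python3 - <<'E'
from h import *
for n in('top','side'):
    im,d,p=grab(n); cv2.imwrite(f'pics/{n}0.png',im[:,:,::-1]); 
    print(n,R.from_rotvec(p['rvec']).as_matrix().round(2).tolist(),p['tvec'],p['fx'])
print(read_state())
E
```

```text
top [[-0.0, -1.0, 0.01], [-1.0, -0.0, -0.1], [0.1, -0.01, -1.0]] [0.07425318 0.65329994 0.98772472] 445.9682896737996
side [[0.81, -0.58, -0.02], [-0.29, -0.37, -0.88], [0.5, 0.72, -0.48]] [-0.46789134  0.29673812  0.47329627] 402.90696947111746
{'t': 0.1, 'q': array([-1.41338417e+00,  1.31078479e-01,  1.48916170e+00, -1.62881265e-05,
        1.52300960e+00, -8.53928953e-02]), 'dq': array([-0.00066326, -0.00167326, -0.0034317 , -0.00041503, -0.00021318,
       -0.00162023]), 'joint_torque': array([ 7.43573364e-04, -5.61344433e+01, -4.93094480e+01,  7.70586147e-02,
        2.90650944e-02, -7.85851989e-05]), 'tool_pos': array([ 0.14424615, -0.58219033,  0.40380114]), 'orientation': array([-3.11682634e+00, -3.80261850e-01,  1.19188767e-04]), 'force': array([ 0.59807439, -0.32892798, -0.34126036]), 'wrist_torque': array([-0.00029267, -0.00974377, -0.02342364]), 'gripper_force': 0.0, 'opening': 0.0930282597304831}
```

View pics/top0.png

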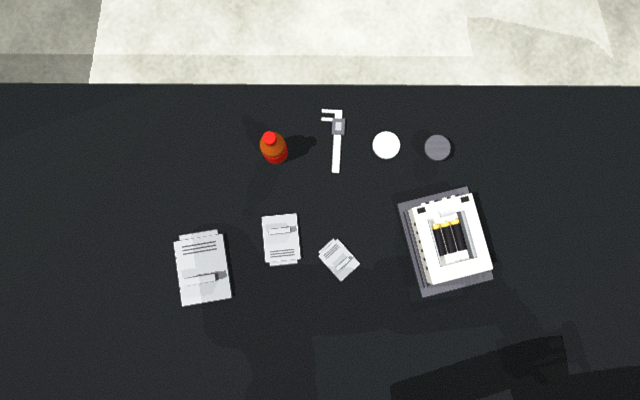

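View pics/side0.png

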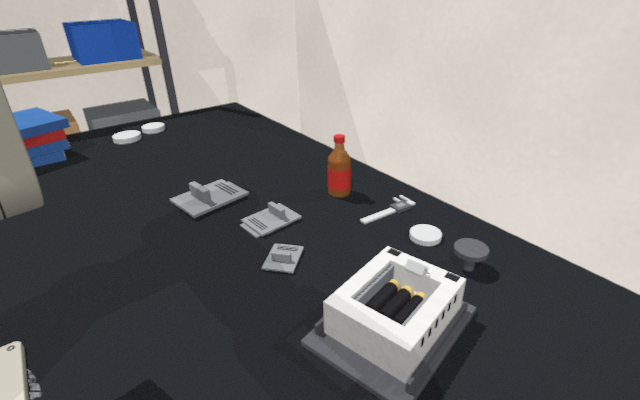

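The top view shows the middle cover at about (281,239), with its rib at (281,230) and lip towards the bottom. The unit is at (447,240), with the clip on its upper edge (447,213). The side view shows the same layout. Next I'll measure them by depth.

```bash
python3 - <<'E'
from h import *
im,d,p=load('top'); P=cloud(d,p)
print('table z',np.median(P[300:340,20:120,2]),P[239,281],P[250,290])
def rect(m,name):
    pts=P[m][:,:2].astype(np.float32)
    lo=cv2.minAreaRect(pts*1000); print(name,len(pts),np.round(lo[0],1),np.round(lo[1],1),round(lo[2],2),'z',np.round(np.percentile(P[m][:,2],[5,50,95]),4))
u=np.indices(d.shape)[1]; v=np.indices(d.shape)[0]
box=lambda a,b,c,e:(u>a)&(u<b)&(v>c)&(v<e)&(d>0)
z=P[...,2]
g=im.max(2)
bc=box(250,312,205,275)
for lo,hi,n in((.002,.0065,'lip'),(.0065,.016,'plate'),(.025,.05,'rib'),(.003,.05,'all')): rect(bc&(z>lo)&(z<hi),'cover '+n)
bs=box(385,510,175,305)
for lo,hi,n in((.006,.02,'plate'),(.006,.2,'all'),(.065,.083,'unit top'),(.085,.12,'clip')): 
    m=bs&(z>lo)&(z<hi)
    m=cv2.morphologyEx(m.astype(np.uint8),cv2.MORPH_OPEN,np.ones((2,2)))>0
    if m.sum()>2: rect(m,'stand '+n)
for c in((203,268),(340,260)): print(P[c[1],c[0]])
E
```

```text
table z 0.0007684931028807975 [0.57327216 0.18103499 0.01474011] [0.54805621 0.16032449 0.01220907]
cover lip 611 [571.7 182.6] [158.2 140.7] 0.12 z [0.0021 0.003  0.0061]
cover plate 1477 [581.4 182.8] [130.5  82.1] 5.38 z [0.0074 0.0104 0.0134]
cover rib 119 [592.7 183.8] [11.7 49.8] 5.7 z [0.0314 0.0344 0.0374]
cover all 1918 [571.7 182.3] [157.9 140.1] 0.18 z [0.0035 0.0101 0.0326]
stand plate 1696 [ 542.7 -106.5] [225.4 374.7] 14.02 z [0.0018 0.0121 0.0324]
stand all 7292 [ 543.3 -109.1] [225.4 379.9] 14.03 z [0.0099 0.0551 0.0749]
stand unit top 3076 [ 543.5 -109.8] [181.5 379.6] 14.91 z [0.0357 0.0723 0.0756]
stand clip 23 [ 628.8 -195.1] [ 4.1 41.1] 9.52 z [0.0412 0.0819 0.0874]
[0.50742933 0.35777657 0.01608042]
[0.52498849 0.04506958 0.00902693]
```

```bash
python3 - <<'E'
from h import *
im,d,p=load('top'); P=cloud(d,p); z=P[...,2]; g=im.max(2)
v,u=np.indices(d.shape)
box=lambda a,b,c,e:(u>a)&(u<b)&(v>c)&(v<e)
Rm=R.from_rotvec(p['rvec']).as_matrix(); C=-Rm.T@p['tvec']
def ray(px,h):
    px=np.asarray(px,float).reshape(-1,2); r=np.c_[(px[:,0]-p['cx'])/p['fx'],(px[:,1]-p['cy'])/p['fy'],np.ones(len(px))]@Rm
    return C+r*((h-C[2])/r[:,2])[:,None]
def rect(m,h,n):
    m=cv2.morphologyEx(m.astype(np.uint8),cv2.MORPH_OPEN,np.ones((3,3)))
    cs,_=cv2.findContours(m,0,2); c=max(cs,key=cv2.contourArea).reshape(-1,2)
    r=cv2.minAreaRect((ray(c,h)[:,:2]*1000).astype(np.float32)); print(n,np.round(r,1) if 0 else [np.round(x,2).tolist() for x in r]); return c
rect(box(250,312,205,275)&(g>110),.010,'cover(bright)')
rect(box(385,510,175,305)&(z>.005),.012,'stand plate by z')
rect(box(385,510,175,305)&(g>55),.012,'stand plate by colour')
rect(box(385,510,175,305)&(g>150)&(z>.06),.075,'unit top')
rect(box(385,510,175,305)&(z>.05),.075,'unit by z')
# bay opening
m=box(420,480,205,275)&(z<.071)&(z>.02)
rect(m,.075,'bay')
ZZ=z[225:265,405:490]
for a in range(398,500,1): pass
print((P[240,405:500,2]*1000).astype(int))
print((P[200:290,447,2]*1000).astype(int))
big=cv2.resize(im[180:305,385:515,::-1],None,fx=4.5,fy=4.5,interpolation=2); cv2.imwrite('pics/st.png',big)
E
```

```text
cover(bright) [[572.58, 182.26], [115.93, 82.11], 5.77]
stand plate by z [[569.95, -199.71], [223.34, 177.43], 14.18]
stand plate by colour [[569.28, -200.86], [226.06, 180.69], 14.14]
unit top [[574.35, -195.39], [169.19, 138.45], 14.09]
unit by z [[575.07, -193.93], [171.24, 140.67], 14.18]
bay [[574.74, -196.5], [108.36, 86.89], 13.95]
[ 2  5 13 14 13 10 17 27 28 28 18 24 36 49 61 68 71 73 72 70 70 72 75 71
 69 73 73 77 65 66 52 49 51 55 54 57 54 56 51 33 51 50 53 55 53 53 54 56
 48 34 49 50 54 56 54 55 55 53 50 47 40 49 55 60 64 65 67 62 70 75 75 73
 69 74 72 74 74 74 72 72 -1  0 -2 -1  1  0  1  0  1  0  3  0  3  1  0]
[74 71 68 70 71 75 72 76 81 79 80 79 87 86 80 79 32 35 32 34 32 33 57 55
 54 53 55 53 55 53 53 55 51 55 54 56 53 56 52 51 53 50 52 50 53 51 50 45
 48 45 44 32 32 33 34 35 35 32 32 33 35 30 34 36 37 71 72 70 72 74 74 70
 75 72 74 72 71 70 73 72 11 10  9 10 11 10 10 11 13  9]
```

View pics/st.png

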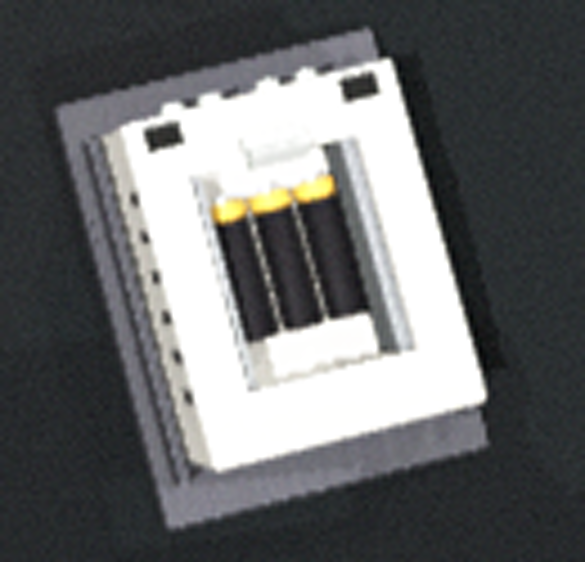

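The crop shows the unit in its stand, with the bay opening at about x 195–410, y 140–390 and the clip at (280,140). The opening measures 108×87 mm, which fits the given size. I'll write a move helper and look at the bay with the wrist camera on the way to the cover.

```bash
cat >> h.py <<'E'
def tool_R(yaw,pitch=0):
    """tool y along heading yaw, z down; pitch>0 raises the cover's rear (rotation about cover y by -pitch)"""
    c=R.from_euler('z',yaw)*R.from_euler('y',-pitch)
    return c*R.from_matrix(np.array([[0,1,0],[1,0,0],[0,0,-1.]]).T)
def inc(pos,Rt):
    s=read_state(); R0=R.from_rotvec(s['orientation'])
    print('slide',(R0.inv().apply(np.array(pos)-s['tool_pos'])*1000).round(1).tolist(),'dr',(R0.inv()*Rt).as_rotvec().round(4).tolist(),'| t',round(s['t'],2),'F',s['force'].round(1).tolist(),'M',s['wrist_torque'].round(2).tolist())
E
python3 - <<'E'
from h import *
Rt=tool_R(np.radians(5.7)); print(Rt.as_matrix().round(2))
p=camera_params('wrist');s=read_state();R0=R.from_rotvec(s['orientation'])
Rm=R.from_rotvec(p['rvec']).as_matrix();C=-Rm.T@p['tvec']
print('cam in tool',R0.inv().apply(C-s['tool_pos']),'z',R0.inv().apply(Rm[2]),'x',R0.inv().apply(Rm[0]),p['fx'])
inc([.575,-.197,.38],tool_R(np.radians(14.05)))
E
```

```text
[[-0.1  1.   0. ]
 [ 1.   0.1  0. ]
 [ 0.   0.  -1. ]]
cam in tool [7.01799924e-02 8.62681655e-05 2.02586499e-02] z [-2.56535330e-01  3.99113891e-04  9.66534772e-01] x [-1.04663282e-03  9.99999214e-01 -6.90727216e-04] 299.9697079111923
slide [510.7, -270.3, 24.3] dr [-0.0012, -0.0014, -1.5732] | t 0.1 F [0.6, -0.3, -0.3] M [-0.0, -0.01, -0.02]
```

Emit:
servo_tool([
  {"slide":[511,-270,24],"dr":[0,0,-1.573],"jaw":0},
  {"slide":[511,-270,24],"dr":[0,0,-1.573],"jaw":0},
  {"slide":[511,-270,24],"dr":[0,0,-1.573],"jaw":0},
  {"slide":[511,-270,24],"dr":[0,0,-1.573],"jaw":0},
  {"slide":[511,-270,24],"dr":[0,0,-1.573],"jaw":0},
  {"slide":[511,-270,24],"dr":[0,0,-1.573],"jaw":0},
  {"slide":[511,-270,24],"dr":[0,0,-1.573],"jaw":0},
  {"slide":[511,-270,24],"dr":[0,0,-1.573],"jaw":0},
  {"slide":[511,-270,24],"dr":[0,0,-1.573],"jaw":0},
  {"slide":[511,-270,24],"dr":[0,0,-1.573],"jaw":0},
  {"slide":[511,-270,24],"dr":[0,0,-1.573],"jaw":0},
  {"slide":[511,-270,24],"dr":[0,0,-1.573],"jaw":0},
  {"slide":[511,-270,24],"dr":[0,0,-1.573],"jaw":0},
  {"slide":[511,-270,24],"dr":[0,0,-1.573],"jaw":0},
  {"slide":[511,-270,24],"dr":[0,0,-1.573],"jaw":0},
  {"slide":[511,-270,24],"dr":[0,0,-1.573],"jaw":0},
])

```text
t: 1.7
tool_pos: [0.5746, -0.1985, 0.3808]
orientation: [-1.935, -2.475, 0.0]
force: [-0.7, -0.6, -0.4]
opening: 0.0929
gripper_force: 0.0
```

```bash
python3 - <<'E'
from h import *
im,d,p=grab('wrist'); cv2.imwrite('pics/w1.png',im[:,:,::-1]); P=cloud(d,p)
P=P[(d>0)]; yaw=np.radians(14.05)
rel=(P-[.5747,-.1965,0])@R.from_euler('z',yaw).as_matrix()*1000  # bay frame
ok=lambda m:(m.sum(),np.percentile(rel[m],[5,50,95],axis=0).round(1).tolist())
x,y,z=rel.T
top=(z>66)&(z<83)
print('rim',ok(top&((abs(x)>57)|(abs(y)>46))))
# inner edges: rim points inside 
for nm,m,a in(('front',top&(abs(y)<35)&(x<-40)&(x>-75),0),('rear',top&(abs(y)>20)&(abs(y)<38)&(x>40)&(x<65),0),('left',top&(abs(x)<40)&(y>35)&(y<60),1),('right',top&(abs(x)<40)&(y<-35)&(y>-60),1)):
    h=np.histogram(rel[m][:,a],bins=np.arange(-76,77,2)); i=h[0]>0
    print(nm,list(zip(h[1][:-1][i].astype(int).tolist(),h[0][i].tolist())),'z',np.median(z[m]))
r=(abs(x)<30)&(abs(abs(y)-40)<2.5)&(z>40); print('rails',ok(r))
inc([.593,.184,.32],tool_R(np.radians(5.7)))
E
```

```text
rim (np.int64(12427), [[-80.6, -66.1, 71.2], [-3.7, 6.4, 72.5], [78.6, 62.5, 73.7]])
front [(-76, 70), (-74, 139), (-72, 139), (-70, 143), (-68, 135), (-66, 143), (-64, 135), (-62, 147), (-60, 134), (-58, 140), (-56, 122), (-50, 1), (-46, 1), (-44, 1)] z 72.49933001868607
rear [(40, 2), (42, 3), (44, 2), (46, 2), (50, 3), (52, 53), (54, 70), (56, 68), (58, 70), (60, 72), (62, 70), (64, 39)] z 72.33424944995787
left [(34, 21), (36, 39), (38, 36), (40, 86), (42, 167), (44, 168), (46, 199), (48, 214), (50, 181), (52, 170), (54, 170), (56, 168), (58, 201)] z 72.35560666780722
right [(-60, 145), (-58, 119), (-56, 136), (-54, 147), (-52, 148), (-50, 132), (-48, 242), (-46, 77), (-44, 36), (-42, 37), (-40, 35)] z 72.29081007699361
rails (np.int64(920), [[-26.6, -41.8, 43.2], [0.1, -38.6, 64.8], [26.8, 42.3, 72.4]])
slide [366.9, 109.9, 60.8] dr [0.0001, 0.0003, 0.1437] | t 1.75 F [-1.2, -0.2, 0.3] M [-0.04, -0.16, -0.01]
```

View pics/w1.png

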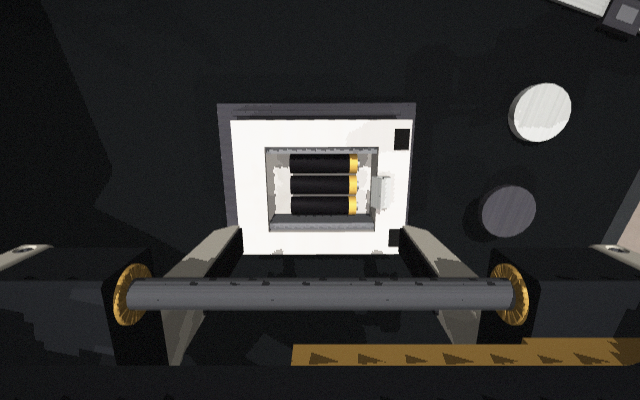

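The wrist view shows the bay at pixels (265–378, 147–231), with the clip on the right at (382,190). The rim is at z≈72.5 mm, so the unit sits about 2.5 mm low. The bay centre is within 2 mm of my first estimate. Now I'll go to the cover.

Emit:
servo_tool([
  {"slide":[367,110,61],"dr":[0,0,0.1437],"jaw":0.4},
  {"slide":[367,110,61],"dr":[0,0,0.1437],"jaw":0.4},
  {"slide":[367,110,61],"dr":[0,0,0.1437],"jaw":0.4},
  {"slide":[367,110,61],"dr":[0,0,0.1437],"jaw":0.4},
  {"slide":[367,110,61],"dr":[0,0,0.1437],"jaw":0.4},
  {"slide":[367,110,61],"dr":[0,0,0.1437],"jaw":0.4},
  {"slide":[367,110,61],"dr":[0,0,0.1437],"jaw":0.4},
  {"slide":[367,110,61],"dr":[0,0,0.1437],"jaw":0.4},
  {"slide":[367,110,61],"dr":[0,0,0.1437],"jaw":0.4},
  {"slide":[367,110,61],"dr":[0,0,0.1437],"jaw":0.4},
  {"slide":[367,110,61],"dr":[0,0,0.1437],"jaw":0.4},
])

```text
t: 2.85
tool_pos: [0.5933, 0.1837, 0.3201]
orientation: [2.107, 2.329, 0.0]
force: [-0.4, -1.1, 1.0]
opening: 0.0556
gripper_force: 0.0
```

```bash
python3 - <<'E'
from h import *
im,d,p=grab('wrist'); cv2.imwrite('pics/w2.png',im[:,:,::-1]); P=cloud(d,p)
yaw=np.radians(5.7)
rel=(P-[.5775,.1825,0])@R.from_euler('z',yaw).as_matrix()*1000
x,y,z=rel[...,0],rel[...,1],rel[...,2]
near=(abs(x)<80)&(abs(y)<60)&(d>0)
print('z hist',np.histogram(z[near],bins=np.arange(-4,44,2)))
for lo,hi,n in((6,14,'plate'),(28,40,'ribtop')):
    m=(near&(z>lo)&(z<hi)).astype(np.uint8); m=cv2.morphologyEx(m,cv2.MORPH_OPEN,np.ones((3,3)))>0
    r=cv2.minAreaRect(np.c_[x[m],y[m]].astype(np.float32)); print(n,r,np.median(z[m]),np.median(x[m]),np.median(y[m]))
E
```

```text
z hist (array([  22, 4374, 3821,  237,  241,   28, 3998, 3646,   26,    6,    1,
         10,    3,    0,   11,    1,    5,   10,  387,  284,    0,    0,
          0]), array([-4, -2,  0,  2,  4,  6,  8, 10, 12, 14, 16, 18, 20, 22, 24, 26, 28,
       30, 32, 34, 36, 38, 40, 42]))
plate ((-0.08539581298828125, -1.6281280517578125), (81.45578002929688, 106.20331573486328), 89.9933853149414) 9.956775500733237 -4.196684402329895 1.5700282766871614
ribtop ((14.677217483520508, -1.3713493347167969), (11.301107406616211, 49.27463150024414), 0.12106489390134811) 33.85959736063863 14.756147456906298 -0.46328747206129606
```

View pics/w2.png

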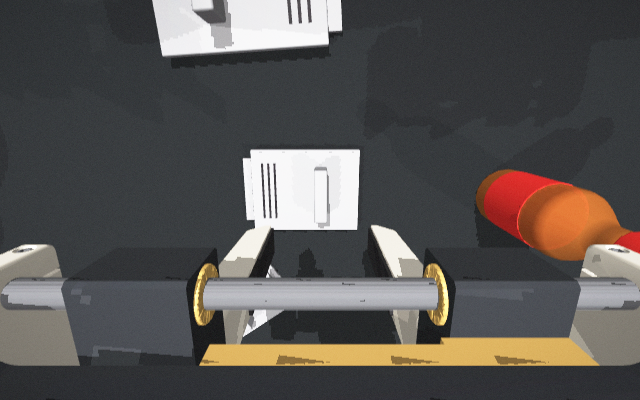

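The wrist view shows the cover at (245–360, 150–230), with the rib at (321,195) and the lip on the left. The plate measures 106×81 mm and the rib top is at z 34, so this is the middle-sized cover. I'll descend and grip.

Emit:
servo_tool([
  {"slide":[-0.5,-1,40],"dr":[0,0,0],"jaw":0.4},
  {"slide":[-0.5,-1,80],"dr":[0,0,0],"jaw":0.4},
  {"slide":[-0.5,-1,105],"dr":[0,0,0],"jaw":0.4},
  {"slide":[-0.5,-1,115],"dr":[0,0,0],"jaw":0.4},
  {"slide":[-0.5,-1,121],"dr":[0,0,0],"jaw":0.4},
  {"slide":[-0.5,-1,121],"dr":[0,0,0],"jaw":0.7},
  {"slide":[-0.5,-1,121],"dr":[0,0,0],"jaw":1},
  {"slide":[-0.5,-1,121],"dr":[0,0,0],"jaw":1},
  {"slide":[-0.5,-1,121],"dr":[0,0,0],"jaw":1},
  {"slide":[-0.5,-1,121],"dr":[0,0,0],"jaw":1},
  {"slide":[-0.5,-1,121],"dr":[0,0,0],"jaw":1},
  {"slide":[-0.5,-1,121],"dr":[0,0,0],"jaw":1},
], force=40)

```text
t: 4.1
tool_pos: [0.5923, 0.1848, 0.1991]
orientation: [2.106, 2.331, 0.001]
force: [-0.6, 0.8, 2.3]
opening: 0.0117
gripper_force: 40.0
```

```bash
python3 - <<'E'
from plant import *
s=read_state(); print(s['t'],s['tool_pos'],s['force'],s['wrist_torque'],s['opening'],s['gripper_force'])
E
```

```text
4.1 [0.59225264 0.18477517 0.19908116] [-0.63374233  0.76754767  2.29076148] [ 0.00972243 -0.07350898  0.03989208] 0.011653353899967514 40.00044822692871
```

```bash
cat >> h.py <<'E'
YAW=np.radians(14.05)
RB=R.from_euler('z',YAW)
B=np.array([.5747,-.1965,0])+RB.apply([-.0005,0,0])
TC=np.array([14.9,0.75,199.1])   # TCP in cover frame, mm
def cover_to_tool(xc,zc,th,y=0,about=(-53,4)):
    """bay-frame (mm) position xc,zc of cover point `about`, cover rear raised by th -> world tool pose"""
    q=R.from_euler('y',-th)
    o=np.array([xc,y,zc])-q.apply([about[0],0,about[1]])
    return B+RB.apply(o+q.apply(TC))/1000, tool_R(YAW,th)
def where():
    """bay-frame position of the plate's front lower corner, tip and pitch from the measured tool pose"""
    s=read_state(); Rt=R.from_rotvec(s['orientation'])
    q=RB.inv()*Rt*R.from_matrix(np.array([[0,1,0],[1,0,0],[0,0,-1.]]).T).inv()
    o=RB.inv().apply(s['tool_pos']-B)*1000-q.apply(TC)
    f=RB.inv().apply(s['force'])
    print('t',round(s['t'],2),'rot',q.as_rotvec().round(3),'corner',(o+q.apply([-53,0,4])).round(1),'tip',(o+q.apply([-62,0,2])).round(1),'rear',(o+q.apply([53,0,10])).round(1),'F bay',f.round(1),'M',RB.inv().apply(s['wrist_torque']).round(2),'open',round(s['opening'],4))
E
python3 - <<'E'
from h import *
inc([.592,.184,.33],tool_R(np.radians(5.7)))
p,r=cover_to_tool(-42,120,.35); print(p,r.as_rotvec()); inc(p,r)
E
```

```text
slide [-0.7, -0.3, -130.9] dr [0.0005, -0.0001, 0.002] | t 4.1 F [-0.6, 0.8, 2.3] M [0.01, -0.07, 0.04]
[ 0.5302666  -0.20684656  0.32655438] [1.78374202 2.28514019 0.40403248]
slide [-383.3, -101.3, -127.6] dr [-0.3488, 0.0251, -0.1423] | t 4.1 F [-0.6, 0.8, 2.3] M [0.01, -0.07, 0.04]
```

Emit:
servo_tool([
  {"slide":[0,0,-15],"dr":[0,0,0],"jaw":1},
  {"slide":[0,0,-45],"dr":[0,0,0],"jaw":1},
  {"slide":[0,0,-85],"dr":[0,0,0],"jaw":1},
  {"slide":[0,0,-128],"dr":[0,0,0],"jaw":1},
  {"slide":[-40,-10,-128],"dr":[-0.05,0.0,-0.02],"jaw":1},
  {"slide":[-85,-22,-128],"dr":[-0.1,0.01,-0.04],"jaw":1},
  {"slide":[-130,-34,-128],"dr":[-0.15,0.01,-0.06],"jaw":1},
  {"slide":[-175,-46,-128],"dr":[-0.2,0.015,-0.08],"jaw":1},
  {"slide":[-220,-58,-128],"dr":[-0.25,0.02,-0.1],"jaw":1},
  {"slide":[-265,-70,-128],"dr":[-0.3,0.022,-0.12],"jaw":1},
  {"slide":[-310,-82,-128],"dr":[-0.349,0.025,-0.142],"jaw":1},
  {"slide":[-350,-93,-128],"dr":[-0.349,0.025,-0.142],"jaw":1},
  {"slide":[-375,-99,-128],"dr":[-0.349,0.025,-0.142],"jaw":1},
  {"slide":[-383,-101,-128],"dr":[-0.349,0.025,-0.142],"jaw":1},
  {"slide":[-383,-101,-128],"dr":[-0.349,0.025,-0.142],"jaw":1},
  {"slide":[-383,-101,-128],"dr":[-0.349,0.025,-0.142],"jaw":1},
  {"slide":[-383,-101,-128],"dr":[-0.349,0.025,-0.142],"jaw":1},
])

```text
t: 5.8
tool_pos: [0.5307, -0.2051, 0.3267]
orientation: [1.783, 2.287, 0.404]
force: [-0.3, 0.3, -1.4]
opening: 0.0119
gripper_force: 40.0
```

```bash
python3 - <<'E'
from h import *
where()
im,d,p=grab('side'); cv2.imwrite('pics/s2.png',im[150:390,250:560,::-1])
where()
im,d,p=grab('wrist');P=cloud(d,p)
z=P[...,2]; Pb=(P-B)@RB.as_matrix()*1000
c=(Pb-0)
where()
inc(*cover_to_tool(-42,72,.35))
E
python3 -c "
import cv2;i=cv2.imread('pics/s2.png');cv2.imwrite('pics/s2.png',cv2.resize(i,None,fx=2.4,fy=2.4))"
```

```text
t 5.8 rot [ 0.001 -0.349  0.001] corner [-41.3   1.7 120.2] tip [-49.1   1.7 115.2] rear [ 56.2   1.8 162.1] F bay [-0.2  0.4 -1.4] M [ 0.03  0.15 -0.02] open 0.0119
t 5.85 rot [ 0.001 -0.349  0.001] corner [-41.3   1.6 120.2] tip [-49.1   1.6 115.2] rear [ 56.2   1.7 162.1] F bay [-0.5  0.8 -1.1] M [-0.06  0.13 -0.03] open 0.0117
t 5.9 rot [ 0.    -0.35   0.001] corner [-41.3   1.5 120.2] tip [-49.1   1.5 115.2] rear [ 56.2   1.6 162.1] F bay [-0.   0.2 -2.2] M [-0.04  0.12 -0.  ] open 0.0119
slide [-1.4, -17.2, 45.0] dr [-0.0005, -0.0007, 0.0013] | t 5.9 F [-0.1, 0.1, -2.2] M [-0.06, 0.1, -0.0]
```

View pics/s2.png

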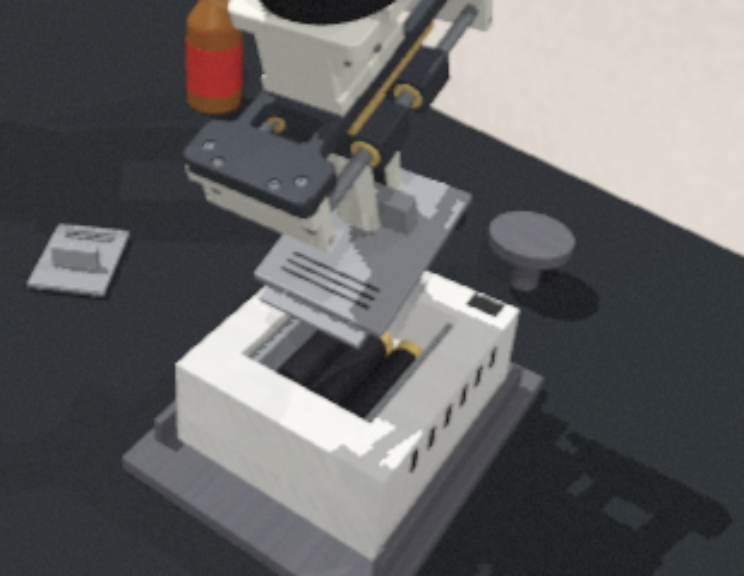

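The side crop shows the cover held at a tilt with its lip towards the bay front, lined up over the opening at (330,370). I'll lower the lip into the opening.

Emit:
servo_tool([
  {"slide":[-1.2,-6,15],"dr":[0,0,0],"jaw":1},
  {"slide":[-1.2,-12,30],"dr":[0,0,0],"jaw":1},
  {"slide":[-1.2,-16,41],"dr":[0,0,0],"jaw":1},
  {"slide":[-1.2,-17,45],"dr":[0,0,0],"jaw":1},
  {"slide":[-1.2,-17,45],"dr":[0,0,0],"jaw":1},
  {"slide":[-1.2,-17,45],"dr":[0,0,0],"jaw":1},
  {"slide":[-1.2,-17,45],"dr":[0,0,0],"jaw":1},
  {"slide":[-1.2,-17,45],"dr":[0,0,0],"jaw":1},
])

```text
t: 6.7
tool_pos: [0.5304, -0.2081, 0.2795]
orientation: [1.783, 2.284, 0.404]
force: [0.9, -0.2, -1.2]
opening: 0.0118
gripper_force: 40.0
```

```bash
python3 - <<'E'
from h import *
where(); inc(*cover_to_tool(-42,65,.35))
im,d,p=grab('side'); cv2.imwrite('pics/s3.png',cv2.resize(im[200:390,300:490,::-1],None,fx=3.1,fy=3.1,interpolation=2))
E
```

```text
t 6.7 rot [-0.001 -0.351 -0.   ] corner [-42.   -1.5  73. ] tip [-49.8  -1.5  68. ] rear [ 55.5  -1.5 115. ] F bay [ 0.8 -0.4 -1.2] M [-0.06  0.1  -0.03] open 0.0118
slide [1.3, -2.6, 7.5] dr [0.0007, 0.0012, -0.0002] | t 6.7 F [0.9, -0.2, -1.2] M [-0.08, 0.08, -0.03]
```

View pics/s3.png

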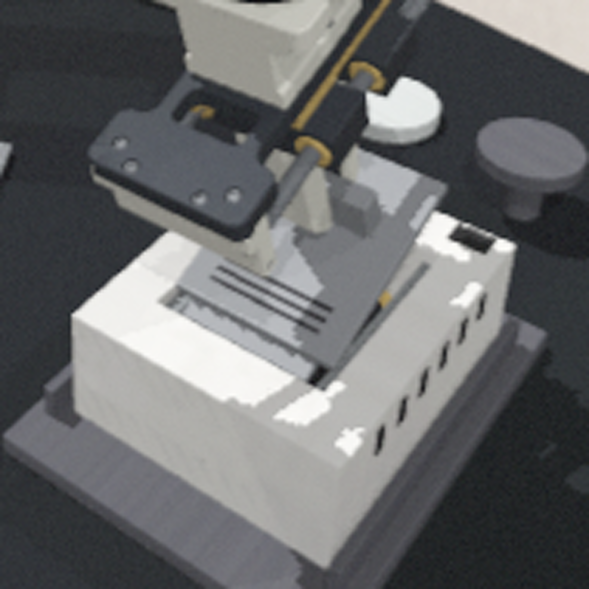

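The crop shows the lip inside the opening, clear of the ledge, with the cover roughly centred between the walls. I'll go down to the rails gently.

Emit:
servo_tool([
  {"slide":[0.6,-0.7,1.9],"dr":[0,0,0],"jaw":1},
  {"slide":[1.2,-1.4,3.8],"dr":[0,0,0],"jaw":1},
  {"slide":[1.2,-1.7,4.7],"dr":[0,0,0],"jaw":1},
  {"slide":[1.2,-1.7,4.7],"dr":[0,0,0],"jaw":1},
  {"slide":[1.2,-1.7,4.7],"dr":[0,0,0],"jaw":1},
  {"slide":[1.2,-1.7,4.7],"dr":[0,0,0],"jaw":1},
])

```text
t: 7.35
tool_pos: [0.5299, -0.2067, 0.2737]
orientation: [1.784, 2.285, 0.404]
force: [-0.3, 0.5, -1.3]
opening: 0.0117
gripper_force: 40.0
```

```bash
python3 -c "
from h import *
where()"
```

```text
t 7.35 rot [-0.   -0.35 -0.  ] corner [-42.4   0.2  67.2] tip [-50.2   0.2  62.2] rear [5.510e+01 1.000e-01 1.091e+02] F bay [-0.2  0.6 -1.3] M [-0.05  0.19  0.  ] open 0.0117
```

Emit:
servo_tool([
  {"slide":[0,-0.2,0.5],"dr":[0,0,0],"jaw":1},
  {"slide":[0,-0.4,1.0],"dr":[0,0,0],"jaw":1},
  {"slide":[0,-0.4,1.0],"dr":[0,0,0],"jaw":1},
  {"slide":[0,-0.4,1.0],"dr":[0,0,0],"jaw":1},
])

```text
t: 7.75
tool_pos: [0.5298, -0.2067, 0.2726]
orientation: [1.784, 2.285, 0.403]
force: [0.5, -0.6, -1.1]
opening: 0.0116
gripper_force: 40.0
```

```bash
python3 -c "
from h import *
where()"
```

```text
t 7.75 rot [-0.   -0.35 -0.  ] corner [-42.5   0.2  66. ] tip [-50.3   0.2  61. ] rear [ 55.    0.2 107.9] F bay [ 0.4 -0.7 -1.1] M [-0.04  0.19 -0.05] open 0.0116
```

Emit:
servo_tool([
  {"slide":[0,-0.15,0.4],"dr":[0,0,0],"jaw":1},
  {"slide":[0,-0.25,0.7],"dr":[0,0,0],"jaw":1},
  {"slide":[0,-0.25,0.7],"dr":[0,0,0],"jaw":1},
])

```text
t: 8.05
tool_pos: [0.5299, -0.2067, 0.2719]
orientation: [1.784, 2.285, 0.404]
force: [-1.0, 0.1, -0.7]
opening: 0.0115
gripper_force: 40.0
```

Emit:
servo_tool([
  {"slide":[0,-0.15,0.4],"dr":[0,0,0],"jaw":1},
  {"slide":[0,-0.25,0.7],"dr":[0,0,0],"jaw":1},
  {"slide":[0,-0.25,0.7],"dr":[0,0,0],"jaw":1},
])

```text
t: 8.35
tool_pos: [0.53, -0.2068, 0.2714]
orientation: [1.784, 2.285, 0.404]
force: [-0.7, -0.2, 1.3]
opening: 0.0117
gripper_force: 40.0
```

```bash
python3 -c "
from h import *
where()"
```

```text
t 8.35 rot [-0.   -0.35 -0.  ] corner [-42.3   0.1  64.9] tip [-50.    0.1  59.9] rear [ 55.2   0.  106.8] F bay [-0.7 -0.1  1.3] M [0.02 0.31 0.04] open 0.0117
```

Contact with the rails is at corner Z≈65.1. I'll lift 0.4 mm and slide forward under the ledge.

Emit:
servo_tool([
  {"slide":[0,0.15,-0.4],"dr":[0,0,0],"jaw":1},
  {"slide":[0,-1.8,-1.1],"dr":[0,0,0],"jaw":1},
  {"slide":[0,-3.6,-1.8],"dr":[0,0,0],"jaw":1},
  {"slide":[0,-5.4,-2.4],"dr":[0,0,0],"jaw":1},
  {"slide":[0,-6.4,-2.8],"dr":[0,0,0],"jaw":1},
  {"slide":[0,-6.4,-2.8],"dr":[0,0,0],"jaw":1},
  {"slide":[0,-6.4,-2.8],"dr":[0,0,0],"jaw":1},
])

```text
t: 9.05
tool_pos: [0.523, -0.2085, 0.2715]
orientation: [1.784, 2.285, 0.403]
force: [0.6, 0.1, 0.7]
opening: 0.0115
gripper_force: 40.0
```

```bash
python3 -c "
from h import *
where()"
```

```text
t 9.05 rot [-0.    -0.349 -0.   ] corner [-49.6   0.1  65. ] tip [-57.3   0.1  60. ] rear [4.800e+01 1.000e-01 1.069e+02] F bay [ 0.6 -0.   0.7] M [-0.12  0.11 -0.02] open 0.0115
```

Emit:
servo_tool([
  {"slide":[0,-0.6,-0.2],"dr":[0,0,0],"jaw":1},
  {"slide":[0,-1.2,-0.4],"dr":[0,0,0],"jaw":1},
  {"slide":[0,-1.2,-0.4],"dr":[0,0,0],"jaw":1},
  {"slide":[0,-1.2,-0.4],"dr":[0,0,0],"jaw":1},
])

```text
t: 9.45
tool_pos: [0.5219, -0.2087, 0.2716]
orientation: [1.784, 2.285, 0.403]
force: [1.2, 0.6, 0.3]
opening: 0.0118
gripper_force: 40.0
```

```bash
python3 -c "
from h import *
where()"
```

```text
t 9.45 rot [-0.   -0.35 -0.  ] corner [-50.7   0.2  65. ] tip [-58.4   0.2  60. ] rear [4.690e+01 1.000e-01 1.069e+02] F bay [1.3 0.3 0.3] M [-0.03 -0.15  0.02] open 0.0118
```

Emit:
servo_tool([
  {"slide":[0,-0.4,-0.15],"dr":[0,0,0],"jaw":1},
  {"slide":[0,-0.8,-0.3],"dr":[0,0,0],"jaw":1},
  {"slide":[0,-0.8,-0.3],"dr":[0,0,0],"jaw":1},
  {"slide":[0,-0.8,-0.3],"dr":[0,0,0],"jaw":1},
])

```text
t: 9.85
tool_pos: [0.521, -0.2089, 0.2715]
orientation: [1.784, 2.285, 0.404]
force: [1.2, 0.1, 1.5]
opening: 0.0119
gripper_force: 40.0
```

```bash
python3 -c "
from h import *
where()"
```

```text
t 9.85 rot [-0.   -0.35 -0.  ] corner [-51.6   0.2  65. ] tip [-59.3   0.2  60. ] rear [4.600e+01 1.000e-01 1.069e+02] F bay [ 1.2 -0.2  1.5] M [-0.06 -0.19  0.01] open 0.0119
```

Emit:
servo_tool([
  {"slide":[0,-0.4,-0.15],"dr":[0,0,0],"jaw":1},
  {"slide":[0,-0.8,-0.3],"dr":[0,0,0],"jaw":1},
  {"slide":[0,-0.8,-0.3],"dr":[0,0,0],"jaw":1},
  {"slide":[0,-0.8,-0.3],"dr":[0,0,0],"jaw":1},
])

```text
t: 10.25
tool_pos: [0.5204, -0.209, 0.2717]
orientation: [1.784, 2.284, 0.404]
force: [4.6, 1.6, 1.4]
opening: 0.012
gripper_force: 40.0
```

```bash
python3 -c "
from h import *
where()"
```

```text
t 10.25 rot [-0.   -0.35 -0.  ] corner [-52.    0.2  65.1] tip [-59.8   0.2  60.2] rear [ 45.5   0.2 107.2] F bay [4.8 0.5 1.4] M [-0.03 -0.95  0.06] open 0.012
```

```bash
cat >> h.py <<'E'
def rel(a,b):
    (p0,r0),(p1,r1)=cover_to_tool(*a),cover_to_tool(*b)
    print(b,'slide',(r0.inv().apply(p1-p0)*1000).round(2).tolist(),'dr',(r0.inv()*r1).as_rotvec().round(3).tolist())
E
python3 - <<'E'
from h import *
a=(-52.45,65.0,.35)
for X,th in((-51.4,.35),(-51.5,.325),(-51.6,.30),(-51.7,.275),(-51.8,.25),(-51.9,.225),(-52,.2),(-52,.18)): rel(a,(X,65.2,th))
E
```

```text
(-51.4, 65.2, 0.35) slide [0.0, 1.05, 0.17] dr [0.0, 0.0, 0.0]
(-51.5, 65.2, 0.325) slide [-0.0, 5.82, 1.9] dr [0.025, 0.0, -0.0]
(-51.6, 65.2, 0.3) slide [-0.0, 10.53, 3.74] dr [0.05, 0.0, 0.0]
(-51.7, 65.2, 0.275) slide [-0.0, 15.2, 5.71] dr [0.075, 0.0, 0.0]
(-51.8, 65.2, 0.25) slide [-0.0, 19.82, 7.79] dr [0.1, 0.0, 0.0]
(-51.9, 65.2, 0.225) slide [-0.0, 24.38, 9.99] dr [0.125, 0.0, 0.0]
(-52, 65.2, 0.2) slide [-0.0, 28.88, 12.3] dr [0.15, 0.0, -0.0]
(-52, 65.2, 0.18) slide [-0.0, 32.52, 14.27] dr [0.17, -0.0, 0.0]
```

Emit:
servo_tool([
  {"slide":[0,1.05,0.17],"dr":[0,0,0],"jaw":1},
  {"slide":[0,3.4,1.0],"dr":[0.0125,0,0],"jaw":1},
  {"slide":[0,5.8,1.9],"dr":[0.025,0,0],"jaw":1},
  {"slide":[0,8.2,2.8],"dr":[0.0375,0,0],"jaw":1},
  {"slide":[0,10.55,3.75],"dr":[0.05,0,0],"jaw":1},
  {"slide":[0,12.9,4.7],"dr":[0.0625,0,0],"jaw":1},
  {"slide":[0,15.2,5.7],"dr":[0.075,0,0],"jaw":1},
  {"slide":[0,17.5,6.75],"dr":[0.0875,0,0],"jaw":1},
  {"slide":[0,19.8,7.8],"dr":[0.1,0,0],"jaw":1},
  {"slide":[0,19.8,7.8],"dr":[0.1,0,0],"jaw":1},
  {"slide":[0,19.8,7.8],"dr":[0.1,0,0],"jaw":1},
])

```text
t: 11.35
tool_pos: [0.5409, -0.204, 0.2709]
orientation: [1.83, 2.344, 0.294]
force: [0.7, -0.6, 1.0]
opening: 0.0114
gripper_force: 40.0
```

```bash
python3 - <<'E'
from h import *
where()
a=(-51.8,65.2,.25)
for X,th in((-51.9,.225),(-52,.2),(-52,.175),(-52.1,.15),(-52.2,.125),(-52.3,.1)): rel(a,(X,65.2,th))
E
```

```text
t 11.35 rot [-0.    -0.249 -0.   ] corner [-51.8   0.2  65. ] tip [-60.    0.2  60.9] rear [49.5  0.2 97. ] F bay [ 0.5 -0.7  1. ] M [-0.07  0.01  0.02] open 0.0114
(-51.9, 65.2, 0.225) slide [0.0, 4.76, 1.73] dr [0.025, -0.0, 0.0]
(-52, 65.2, 0.2) slide [0.0, 9.47, 3.59] dr [0.05, -0.0, -0.0]
(-52, 65.2, 0.175) slide [0.0, 14.23, 5.59] dr [0.075, 0.0, 0.0]
(-52.1, 65.2, 0.15) slide [0.0, 18.85, 7.68] dr [0.1, -0.0, 0.0]
(-52.2, 65.2, 0.125) slide [0.0, 23.41, 9.89] dr [0.125, -0.0, -0.0]
(-52.3, 65.2, 0.1) slide [-0.0, 27.91, 12.21] dr [0.15, 0.0, 0.0]
```

Tracking well. I'll continue to 0.175 rad.

Emit:
servo_tool([
  {"slide":[0,2.4,0.85],"dr":[0.0125,0,0],"jaw":1},
  {"slide":[0,4.75,1.7],"dr":[0.025,0,0],"jaw":1},
  {"slide":[0,7.1,2.65],"dr":[0.0375,0,0],"jaw":1},
  {"slide":[0,9.5,3.6],"dr":[0.05,0,0],"jaw":1},
  {"slide":[0,11.85,4.6],"dr":[0.0625,0,0],"jaw":1},
  {"slide":[0,14.2,5.6],"dr":[0.075,0,0],"jaw":1},
  {"slide":[0,14.2,5.6],"dr":[0.075,0,0],"jaw":1},
  {"slide":[0,14.2,5.6],"dr":[0.075,0,0],"jaw":1},
])

```text
t: 12.15
tool_pos: [0.5556, -0.2003, 0.269]
orientation: [1.863, 2.386, 0.209]
force: [-0.5, -0.3, 1.0]
opening: 0.0113
gripper_force: 40.0
```

```bash
python3 - <<'E'
from h import *
where()
a=(-52,65.2,.175)
for X,th in((-52,.15),(-52.1,.135),(-52.2,.12),(-52.3,.105),(-52.4,.09),(-52.4,.06),(-52.4,.03),(-52.4,0)): rel(a,(X,65.2,th))
E
```

```text
t 12.15 rot [-0.    -0.174 -0.   ] corner [-52.    0.2  65. ] tip [-60.5   0.2  61.5] rear [51.4  0.2 89.4] F bay [-0.6 -0.2  1. ] M [-0.05  0.01 -0.05] open 0.0113
(-52, 65.2, 0.15) slide [0.0, 4.86, 1.76] dr [0.025, -0.0, 0.0]
(-52.1, 65.2, 0.135) slide [0.0, 7.65, 2.85] dr [0.04, -0.0, -0.0]
(-52.2, 65.2, 0.12) slide [0.0, 10.43, 3.99] dr [0.055, -0.0, 0.0]
(-52.3, 65.2, 0.105) slide [-0.0, 13.18, 5.17] dr [0.07, -0.0, 0.0]
(-52.4, 65.2, 0.09) slide [0.0, 15.92, 6.4] dr [0.085, -0.0, 0.0]
(-52.4, 65.2, 0.06) slide [-0.0, 21.54, 9.01] dr [0.115, -0.0, -0.0]
(-52.4, 65.2, 0.03) slide [0.0, 27.08, 11.79] dr [0.145, 0.0, -0.0]
(-52.4, 65.2, 0) slide [0.0, 32.54, 14.73] dr [0.175, -0.0, 0.0]
```

Emit:
servo_tool([
  {"slide":[0,2.45,0.9],"dr":[0.0125,0,0],"jaw":1},
  {"slide":[0,4.85,1.75],"dr":[0.025,0,0],"jaw":1},
  {"slide":[0,6.7,2.5],"dr":[0.035,0,0],"jaw":1},
  {"slide":[0,7.65,2.85],"dr":[0.04,0,0],"jaw":1},
  {"slide":[0,7.65,2.85],"dr":[0.04,0,0],"jaw":1},
])

```text
t: 12.65
tool_pos: [0.5635, -0.1984, 0.2679]
orientation: [1.88, 2.408, 0.162]
force: [-3.8, -0.1, 5.8]
opening: 0.0115
gripper_force: 40.0
```

```bash
python3 - <<'E'
from h import *
where()
a=(-52.1,65.2,.135)
for X,th in((-52.2,.12),(-52.3,.105),(-52.4,.09),(-52.4,.075),(-52.4,.06),(-52.4,.045),(-52.4,.03),(-52.4,.015),(-52.4,0),(-52.4,-.015)): rel(a,(X,65.2,th))
E
```

```text
t 12.65 rot [-0.    -0.134 -0.   ] corner [-52.    0.   65.4] tip [-60.7   0.   62.2] rear [52.2  0.  85.6] F bay [-3.7  0.8  5.8] M [ 0.03  0.3  -0.  ] open 0.0115
(-52.2, 65.2, 0.12) slide [0.0, 2.82, 1.03] dr [0.015, -0.0, 0.0]
(-52.3, 65.2, 0.105) slide [-0.0, 5.62, 2.1] dr [0.03, -0.0, 0.0]
(-52.4, 65.2, 0.09) slide [0.0, 8.41, 3.21] dr [0.045, 0.0, 0.0]
(-52.4, 65.2, 0.075) slide [-0.0, 11.28, 4.38] dr [0.06, -0.0, 0.0]
(-52.4, 65.2, 0.06) slide [-0.0, 14.13, 5.6] dr [0.075, 0.0, -0.0]
(-52.4, 65.2, 0.045) slide [-0.0, 16.96, 6.85] dr [0.09, 0.0, 0.0]
(-52.4, 65.2, 0.03) slide [0.0, 19.78, 8.15] dr [0.105, 0.0, -0.0]
(-52.4, 65.2, 0.015) slide [-0.0, 22.57, 9.49] dr [0.12, 0.0, 0.0]
(-52.4, 65.2, 0) slide [-0.0, 25.34, 10.87] dr [0.135, 0.0, 0.0]
(-52.4, 65.2, -0.015) slide [0.0, 28.1, 12.3] dr [0.15, 0.0, 0.0]
```

The clip is engaging (Fz≈6 N). I'll continue in small steps.

Emit:
servo_tool([
  {"slide":[0,1.4,0.5],"dr":[0.0075,0,0],"jaw":1},
  {"slide":[0,2.8,1.05],"dr":[0.015,0,0],"jaw":1},
  {"slide":[0,2.8,1.05],"dr":[0.015,0,0],"jaw":1},
])

```text
t: 12.95
tool_pos: [0.5663, -0.1978, 0.2673]
orientation: [1.886, 2.415, 0.144]
force: [-3.7, -0.6, 6.6]
opening: 0.0119
gripper_force: 40.0
```

```bash
python3 -c "
from h import *
where()"
```

```text
t 12.95 rot [-0.001 -0.12  -0.   ] corner [-52.2  -0.1  65.5] tip [-60.9  -0.1  62.4] rear [52.4 -0.1 84.1] F bay [-3.7  0.3  6.6] M [ 0.04  0.28 -0.03] open 0.0119
```

Emit:
servo_tool([
  {"slide":[0,1.4,0.55],"dr":[0.0075,0,0],"jaw":1},
  {"slide":[0,2.8,1.1],"dr":[0.015,0,0],"jaw":1},
  {"slide":[0,2.8,1.1],"dr":[0.015,0,0],"jaw":1},
])

```text
t: 13.25
tool_pos: [0.5691, -0.1972, 0.2666]
orientation: [1.892, 2.423, 0.126]
force: [-3.2, -0.7, 6.2]
opening: 0.0118
gripper_force: 40.0
```

```bash
python3 -c "
from h import *
where()"
```

```text
t 13.25 rot [-0.001 -0.105 -0.   ] corner [-52.3  -0.1  65.5] tip [-61.1  -0.1  62.5] rear [52.5 -0.2 82.5] F bay [-3.2  0.1  6.2] M [-0.07  0.32 -0.01] open 0.0118
```

```bash
python3 - <<'E'
from h import *
a=(-52.3,65.2,.105)
for X,th in((-52.4,.09),(-52.4,.075),(-52.4,.06),(-52.4,.045),(-52.4,.03)): rel(a,(X,65.2,th))
a=(-52.4,65.2,.045)
for X,th in((-52.4,.03),(-52.4,.015),(-52.4,0),(-52.4,-.01),(-52.4,-.02)): rel(a,(X,65.2,th))
E
```

```text
(-52.4, 65.2, 0.09) slide [0.0, 2.82, 1.03] dr [0.015, 0.0, -0.0]
(-52.4, 65.2, 0.075) slide [0.0, 5.72, 2.11] dr [0.03, 0.0, -0.0]
(-52.4, 65.2, 0.06) slide [0.0, 8.61, 3.24] dr [0.045, 0.0, -0.0]
(-52.4, 65.2, 0.045) slide [-0.0, 11.48, 4.41] dr [0.06, 0.0, -0.0]
(-52.4, 65.2, 0.03) slide [0.0, 14.33, 5.63] dr [0.075, 0.0, -0.0]
(-52.4, 65.2, 0.03) slide [0.0, 2.92, 1.04] dr [0.015, 0.0, -0.0]
(-52.4, 65.2, 0.015) slide [0.0, 5.82, 2.12] dr [0.03, 0.0, 0.0]
(-52.4, 65.2, 0) slide [0.0, 8.71, 3.25] dr [0.045, 0.0, 0.0]
(-52.4, 65.2, -0.01) slide [0.0, 10.62, 4.03] dr [0.055, 0.0, -0.0]
(-52.4, 65.2, -0.02) slide [0.0, 12.53, 4.82] dr [0.065, 0.0, 0.0]
```

Emit:
servo_tool([
  {"slide":[0,1.4,0.5],"dr":[0.0075,0,0],"jaw":1},
  {"slide":[0,2.8,1.05],"dr":[0.015,0,0],"jaw":1},
  {"slide":[0,4.3,1.55],"dr":[0.0225,0,0],"jaw":1},
  {"slide":[0,5.7,2.1],"dr":[0.03,0,0],"jaw":1},
  {"slide":[0,5.7,2.1],"dr":[0.03,0,0],"jaw":1},
])

```text
t: 13.75
tool_pos: [0.5745, -0.1958, 0.2645]
orientation: [1.905, 2.439, 0.089]
force: [-4.8, -2.0, 3.3]
opening: 0.0119
gripper_force: 40.0
```

```bash
python3 -c "
from h import *
where()
rel((-52.4,65.2,.075),(-52.4,65.2,.06));rel((-52.4,65.2,.075),(-52.4,65.2,.045))"
```

```text
t 13.75 rot [-0.    -0.073 -0.   ] corner [-52.9  -0.   64.9] tip [-61.7  -0.   62.2] rear [52.4 -0.1 78.7] F bay [-5.1 -0.8  3.3] M [-0.28  0.9  -0.04] open 0.0119
(-52.4, 65.2, 0.06) slide [0.0, 2.92, 1.04] dr [0.015, 0.0, -0.0]
(-52.4, 65.2, 0.045) slide [-0.0, 5.82, 2.12] dr [0.03, 0.0, -0.0]
```

Emit:
servo_tool([
  {"slide":[0,1.45,0.5],"dr":[0.0075,0,0],"jaw":1},
  {"slide":[0,2.9,1.05],"dr":[0.015,0,0],"jaw":1},
  {"slide":[0,4.35,1.6],"dr":[0.0225,0,0],"jaw":1},
  {"slide":[0,5.8,2.1],"dr":[0.03,0,0],"jaw":1},
  {"slide":[0,5.8,2.1],"dr":[0.03,0,0],"jaw":1},
])

```text
t: 14.25
tool_pos: [0.5804, -0.1942, 0.2628]
orientation: [1.917, 2.455, 0.053]
force: [-4.1, -2.2, 4.9]
opening: 0.0119
gripper_force: 40.0
```

```bash
python3 -c "
from h import *
where()"
```

```text
t 14.25 rot [-0.    -0.043 -0.   ] corner [-52.9   0.1  64.9] tip [-61.8   0.1  62.6] rear [52.8  0.1 75.5] F bay [-4.5 -1.1  4.9] M [-0.3   1.07 -0.02] open 0.0119
```

Emit:
servo_tool([
  {"slide":[0,1.45,0.5],"dr":[0.0075,0,0],"jaw":1},
  {"slide":[0,2.9,1.05],"dr":[0.015,0,0],"jaw":1},
  {"slide":[0,4.35,1.6],"dr":[0.0225,0,0],"jaw":1},
  {"slide":[0,5.8,2.1],"dr":[0.03,0,0],"jaw":1},
  {"slide":[0,5.8,2.1],"dr":[0.03,0,0],"jaw":1},
])

```text
t: 14.75
tool_pos: [0.5864, -0.1925, 0.2609]
orientation: [1.928, 2.47, 0.018]
force: [-2.7, -1.8, 2.9]
opening: 0.0114
gripper_force: 40.0
```

```bash
python3 -c "
from h import *
where()
im,d,p=grab('side'); cv2.imwrite('pics/s4.png',cv2.resize(im[200:390,300:490,::-1],None,fx=3.1,fy=3.1,interpolation=2))
for t in (.0075,0,-.0075,-.015): rel((-52.4,65.2,.015),(-52.4,65.2,t))"
```

```text
t 14.75 rot [ 0.    -0.014 -0.   ] corner [-52.3   0.4  64.8] tip [-61.3   0.4  62.7] rear [53.6  0.4 72.3] F bay [-3.  -1.1  2.9] M [-0.21  0.69  0.04] open 0.0114
(-52.4, 65.2, 0.0075) slide [0.0, 1.46, 0.51] dr [0.007, -0.0, 0.0]
(-52.4, 65.2, 0) slide [0.0, 2.92, 1.04] dr [0.015, 0.0, -0.0]
(-52.4, 65.2, -0.0075) slide [0.0, 4.37, 1.58] dr [0.022, -0.0, 0.0]
(-52.4, 65.2, -0.015) slide [0.0, 5.82, 2.12] dr [0.03, -0.0, 0.0]
```

View pics/s4.png

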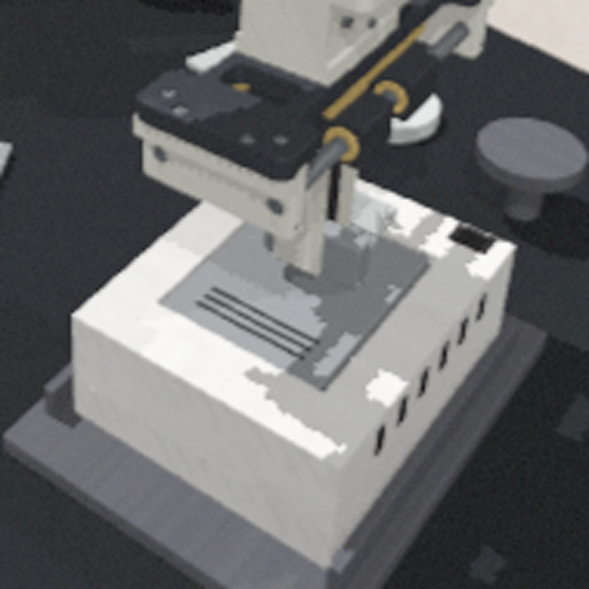

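The crop shows the cover nearly flush in the bay, with the clip at its rear near (370,210). I'll make the last few hundredths of a radian.

Emit:
servo_tool([
  {"slide":[0,1.45,0.5],"dr":[0.0075,0,0],"jaw":1},
  {"slide":[0,2.9,1.05],"dr":[0.015,0,0],"jaw":1},
  {"slide":[0,2.9,1.05],"dr":[0.015,0,0],"jaw":1},
  {"slide":[0,2.9,1.05],"dr":[0.015,0,0],"jaw":1},
])

```text
t: 15.2
tool_pos: [0.5891, -0.1918, 0.2604]
orientation: [-1.933, -2.476, 0.001]
force: [-3.3, -0.4, 5.3]
opening: 0.0118
gripper_force: 40.0
```

```bash
python3 -c "
from h import *
where()"
```

```text
t 15.2 rot [ 0.  0. -0.] corner [-52.4   0.3  65.4] tip [-61.4   0.3  63.4] rear [53.7  0.3 71.3] F bay [-3.3  0.4  5.3] M [0.06 0.48 0.07] open 0.0118
```

Emit:
servo_tool([
  {"slide":[0,0.9,0.6],"dr":[0.005,0,0],"jaw":1},
  {"slide":[0,1.5,1.0],"dr":[0.01,0,0],"jaw":1},
  {"slide":[0,1.5,1.0],"dr":[0.01,0,0],"jaw":1},
  {"slide":[0,1.5,1.0],"dr":[0.01,0,0],"jaw":1},
])

```text
t: 15.6
tool_pos: [0.5908, -0.1914, 0.2605]
orientation: [-1.93, -2.472, 0.012]
force: [-6.4, 0.5, 10.4]
opening: 0.0115
gripper_force: 40.0
```

```bash
python3 -c "
from h import *
where()"
```

```text
t 15.6 rot [-0.    0.01 -0.  ] corner [-52.4   0.2  66. ] tip [-61.4   0.2  64.1] rear [53.7  0.2 71. ] F bay [-6.1  2.  10.4] M [0.45 0.59 0.02] open 0.0115
```

```bash
python3 - <<'E'
from h import *
im,d,p=grab('wrist');P=cloud(d,p);Pb=(P-B)@RB.as_matrix()*1000
x,y,z=Pb[...,0],Pb[...,1],Pb[...,2]; ok=d>0
for n,m in(('rim left',(abs(x)<40)&(y>48)&(y<60)),('rim right',(abs(x)<40)&(y<-50)&(y>-60)),('rim front',(x<-60)&(x>-75)&(abs(y)<50)),('rim rear',(x>62)&(x<75)&(abs(y)>20)&(abs(y)<50)),
 ('pl front',(x>-48)&(x<-35)&(abs(y)<35)),('pl mid',(x>-30)&(x<-10)&(abs(y)<35)),('pl rear',(x>35)&(x<44)&(abs(y)<35)),('pl rear side',(x>35)&(x<50)&(abs(y)>22)&(abs(y)<38))):
    m=m&ok&(z>55)&(z<85); print(n,m.sum(),np.percentile(z[m],[20,50,80]).round(1) if m.sum() else '')
m=ok&(abs(y)<12)&(x>40)&(x<72)
for a in range(40,72,2):
    k=m&(x>=a)&(x<a+2); print(a,k.sum(),np.median(z[k]).round(1) if k.sum() else '',end=' | ')
s=im[60:280,180:460,::-1]; cv2.imwrite('pics/w5.png',cv2.resize(s,None,fx=2.5,fy=2.5,interpolation=2))
E
```

```text
rim left 3088 [71.8 72.3 72.8]
rim right 447 [71.9 72.4 72.8]
rim front 2544 [71.8 72.3 72.8]
rim rear 1172 [71.8 72.3 72.9]
pl front 1415 [71.1 71.7 72.3]
pl mid 2191 [71.  71.5 72. ]
pl rear 886 [70.6 71.1 71.7]
pl rear side 677 [70.6 71.2 71.7]
40 87 71.2 | 42 92 71.0 | 44 86 71.1 | 46 88 71.1 | 48 143 75.2 | 50 108 79.4 | 52 100 83.0 | 54 101 86.4 | 56 52 87.0 | 58 48 81.1 | 60 76 81.3 | 62 72 81.3 | 64 65 81.1 | 66 7 72.3 | 68 68 72.3 | 70 94 72.2 |
```

View pics/w5.png

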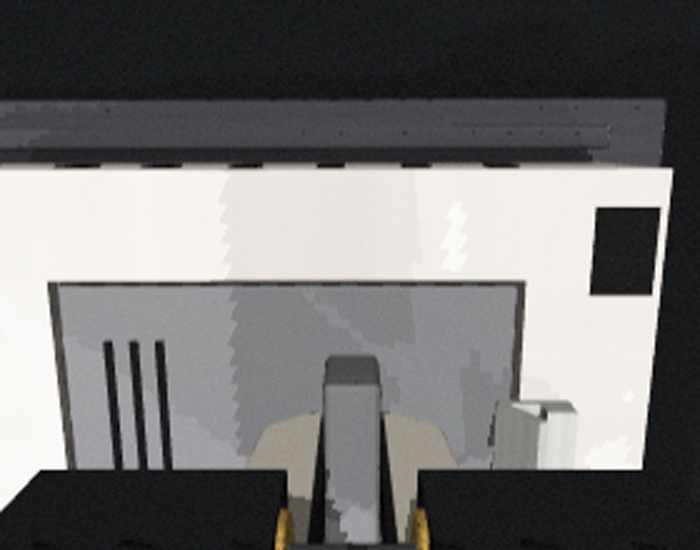

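The crop shows the cover flush in the bay, with the clip nose over its rear edge at (510,430). Depth agrees: the nose is at x≈48.5 mm and the plate is 1 mm below the rim, so it has snapped in. I'll unload, open a little, and check before retreating.

Emit:
servo_tool([
  {"slide":[0,-0.8,-0.5],"dr":[-0.005,0,0],"jaw":1},
  {"slide":[0,-1.5,-1.1],"dr":[-0.01,0,0],"jaw":1},
  {"slide":[0,-1.5,-1.1],"dr":[-0.01,0,0],"jaw":1},
  {"slide":[0,-1.5,-1.1],"dr":[-0.01,0,0],"jaw":0.85},
  {"slide":[0,-1.5,-1.1],"dr":[-0.01,0,0],"jaw":0.78},
  {"slide":[0,-1.5,-1.1],"dr":[-0.01,0,0],"jaw":0.76},
  {"slide":[0,-1.5,-1.1],"dr":[-0.01,0,0],"jaw":0.76},
  {"slide":[0,-1.5,-1.1],"dr":[-0.01,0,0],"jaw":0.76},
  {"slide":[0,-1.5,-1.1],"dr":[-0.01,0,0],"jaw":0.76},
])

```text
t: 16.55
tool_pos: [0.589, -0.192, 0.2602]
orientation: [-1.934, -2.476, 0.001]
force: [-0.9, -0.1, -0.4]
opening: 0.0226
gripper_force: 0.0
```

```bash
python3 -c "
from h import *
where()"
```

```text
t 16.55 rot [ 0.     0.    -0.001] corner [-52.5   0.2  65.1] tip [-61.5   0.2  63.1] rear [53.5  0.2 71. ] F bay [-0.8  0.1 -0.4] M [-0.04 -0.09  0.02] open 0.0226
```

Released with no load. I'll retreat straight up.

Emit:
servo_tool([
  {"slide":[0,0,-5],"dr":[0,0,0],"jaw":0.76},
  {"slide":[0,0,-15],"dr":[0,0,0],"jaw":0.76},
  {"slide":[0,0,-35],"dr":[0,0,0],"jaw":0.76},
  {"slide":[0,0,-70],"dr":[0,0,0],"jaw":0.76},
  {"slide":[0,0,-110],"dr":[0,0,0],"jaw":0.76},
  {"slide":[0,0,-120],"dr":[0,0,0],"jaw":0.76},
  {"slide":[0,0,-120],"dr":[0,0,0],"jaw":0.76},
  {"slide":[0,0,-120],"dr":[0,0,0],"jaw":0.76},
])

```text
t: 17.35
tool_pos: [0.5888, -0.1919, 0.3797]
orientation: [-1.933, -2.475, 0.001]
force: [0.4, 0.3, -0.7]
opening: 0.0225
gripper_force: 0.0
```

```bash
python3 - <<'E'
from h import *
im,d,p=grab('wrist');P=cloud(d,p);Pb=(P-B)@RB.as_matrix()*1000
x,y,z=Pb[...,0],Pb[...,1],Pb[...,2]; ok=d>0
for n,m in(('rim',(abs(x)<40)&(y>48)&(y<60)),('pl front',(x>-48)&(x<-35)&(abs(y)<35)),('pl mid',(x>-30)&(x<-10)&(abs(y)<35)),('pl rear',(x>28)&(x<44)&(abs(y)<35))):
    m=m&ok&(z>55)&(z<85); print(n,m.sum(),np.median(z[m]).round(1) if m.sum() else '')
m=ok&(abs(y)<12)
for a in range(42,60,2):
    k=m&(x>=a)&(x<a+2); print(a,np.median(z[k]).round(1) if k.sum() else '',end=' | ')
m=ok&(z>92)&(z<102)&(abs(x)<40)&(abs(y)<35); r=cv2.minAreaRect(np.c_[x[m],y[m]].astype(np.float32)); print('rib',r,np.median(z[m]))
cv2.imwrite('pics/w6.png',cv2.resize(im[90:290,180:460,::-1],None,fx=2.5,fy=2.5,interpolation=2))
E
```

```text
rim 1100 72.3
pl front 894 71.5
pl mid 1388 71.4
pl rear 1095 71.2
42 71.0 | 44 71.3 | 46 71.7 | 48 76.0 | 50 79.8 | 52 83.4 | 54 87.0 | 56 87.0 | 58 81.1 | rib ((14.658391952514648, -1.051107406616211), (11.256449699401855, 49.37880325317383), 0.1578720062971115) 95.21156801088752
```

View pics/w6.png

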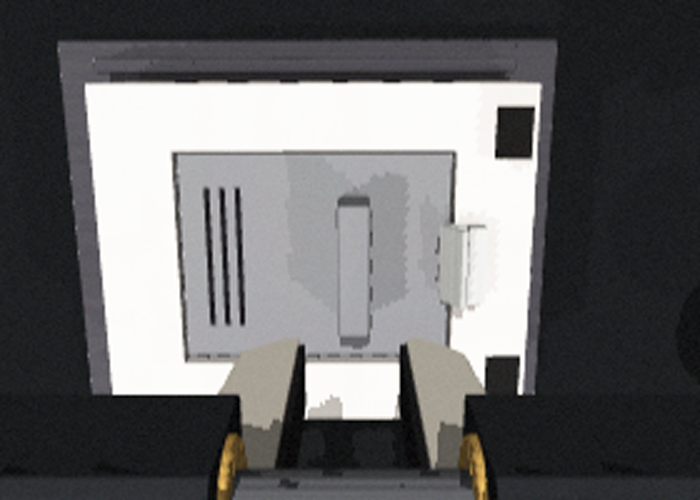

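The picture shows the cover flat and square in the bay (175–455, 150–360), with the clip over its rear edge at (455,265) and the fingers clear. I'll hand in the job.

```bash
python3 -c "
from plant import *
print(close_job())"
```

```text
the job is handed in; nothing more can be done
None
```

The cover is hooked under the ledge, pivoted down and clipped flat in the bay, then released; the job was handed in at about 17 s, and the hand-in reported no verdict.

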